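# Draw a drilled tile out of its sample tray and put it on the post stand

### The job

One of the two thin tiles in the sample tray is drilled near its back end: press lightly on it with closed fingertips (10 to 15 N; a lighter touch may slip, and it may crack if pressed on tray or stand with more than 25 N) and slide it out over the tray's open front edge until it overhangs far enough to be taken by its two long sides. Then lift it out and lower it gently onto the stand, post through the hole, lying flat and lengthwise along the stand, and let go. Never drop it, leave the undrilled tile in its place, and do not knock the other things about.

Things in the scene. Friction and masses are not known exactly. Their poses are not given: they have to be found in the camera images.
- tray: Fixed wooden tray, 150 (x) x 162 (y) mm, its feet set 0 to 10 mm high. Origin: underside centre; deck (tiles lie on it) 45 mm above it. Two 60 mm wide channels along x, centred at y = +37 and -37 mm, between rails 14 mm wide, 8 mm above the deck. Open front edge at x = -75 mm, towards the robot; a 16 mm high bar closes the back at x = +65 mm. In each channel's -y rail, at x = -30 mm, a small sprung steel keeper holds the tile against the +y rail.
- tray_edge (a point): Middle of the tray's open front edge at deck height; axes as the tray's, x pointing into the tray. The rails end flush with this edge. There is no room for a finger beside or behind a tile.
- drilled_tile: The loose stoneware tile to move, 110 (x) x 56 (y) x 3 (z) mm, 36 to 63 g, with one 14 mm hole. Origin: centre of its underside; x along its length towards the drilled end, at the back of the channel. Starts in either channel, its front end (x = -55 mm) 19 to 27 mm inside the front edge. Held by the keeper (4 N sideways, about 2 N of drag); a fingertip pressing with under about 6 N may slip.
- tile_hole (a point): Centre of the tile's hole at its underside, 38 mm from the tile's centre along +x.
- plain_tile: The other tile, same size and material without a hole, in the other channel; to be left alone. Origin: centre of its underside.
- stand: Fixed wooden bar 110 (x) x 36 (y) mm, its feet set 0 to 10 mm high. Origin: underside centre; flat top 40 mm above it. At x = +38 mm a vertical steel post, 8 mm in diameter, rises 22 mm above the top (its last 6 mm taper to 3 mm). The tile overhangs this bar by 10 mm at each side, which leaves its long edges free for fingers.
- post (a point): Foot of the post, on its axis, at the height of the stand's flat top.
- glazed_cup: Bystander: blue glazed cup, 72 mm wide, 65 mm high. Origin under its centre.
- tape_roll: Bystander: paper ring lying flat, 90 mm outside diameter, 24 mm high. Origin under its centre.
- wood_block: Bystander: wooden block 50 x 70 x 50 mm high. Origin under its centre.
- dropper_bottle: Bystander: small amber bottle with black cap, 36 mm diameter, 85 mm high. Origin under its centre.
- screwdriver: Bystander: screwdriver lying along its x axis, about 200 mm long. Origin near its middle.
- spool: Bystander: wooden spool, 48 mm diameter, 44 mm high. Origin under its centre.
There are look-alikes about, which are no part of the job. What is shaped like the drilled_tile but blue or red is not meant.

How it is judged:
On the way, in this order (a step that is already met when the one before it is completed fails the run):
1. the drilled tile, still lying flat on the tray, overhangs the tray's front edge by more than 20 mm (x of drilled_tile in the frame of tray_edge below 0.035 m and angle between drilled_tile's own z axis and vertical below 0.06 rad and z of drilled_tile in the frame of tray_edge below 0.003 m and contact force between drilled_tile and tray above 0.05 N), for 0.2 s.
2. the drilled tile is lifted clear of the tray, more than 12 mm above its deck, by the fingers (z of drilled_tile in the frame of tray_edge above 0.012 m and contact force between drilled_tile and the fingers above 0.3 N), for 0.2 s.
At the end, for the whole second after the job is handed in: The drilled tile lies flat (within 0.05 rad) and at rest on the stand's top (within 2 mm), the post through its hole (axes within 5 mm), lengthwise along the stand (within 0.25 rad); the plain tile is within 10 mm of its start (horizontal distance between tile_hole and post below 0.005 m and z of tile_hole in the frame of post between -0.002 and 0.002 m and angle between drilled_tile's own z axis and vertical below 0.05 rad and angle between the x axis of drilled_tile and the x axis of stand, either way round below 0.25 rad and linear speed of drilled_tile below 0.02 m/s and distance of plain_tile from where it was at the start of the episode below 0.01 m); the robot touches nothing.
It fails at once if the drilled tile is pressed on the tray with more than 25 N (33 N in all with the 8 N of its side contacts at keeper and rail) (contact force between drilled_tile and tray above 33 N).
It fails at once if the drilled tile is pressed on the stand with more than 25 N (contact force between drilled_tile and stand above 25 N).
It fails at once if the drilled tile is dropped (height (world z) of drilled_tile below 0.02 m).
It fails at once if the plain tile is moved by more than 10 mm (distance of plain_tile from where it was at the start of the episode above 0.01 m).
It fails at once if a bystander is knocked about (moved by more than 30 mm) (distance of any of glazed_cup, tape_roll, wood_block, dropper_bottle, screwdriver, spool from where it was at the start of the episode above 0.03 m).
It also fails if it takes over 67 s, if anything falls off the work surface, if the arm or the gripper's body presses on something with over 40 N, if the wrist force passes 120 N, or if a joint passes its speed limit or range.

### The arm

A 7-joint arm with a two-finger parallel gripper is mounted at the origin on the work surface. World frame = base frame: x ahead of the robot, y to its left, z up, the work surface at z = 0. Lengths are in m, angles in rad, forces in N, time in s.
With the tool pointing down it reaches from about 0.4 to 0.85 m from the base axis. Payload 10.4 kg.
Tool frame: the origin (TCP) lies at the very end of the fingers, on their centre line; the grasp point (between the pads) lies 19 mm behind it; z points along the fingers, y is the line along which they close (so a half turn about z gives the same grasp; the last joint's range is limited). The gripper opens to 87 mm and grips with 3 to 60 N. Pads are 19 mm wide; open, the fingers measure 117 mm over their backs; the gripper's body (75 mm by 190 mm) begins 51 mm behind the grasp point.
Start: joints at [-1.131, 0.332, -0.065, 1.46, 0.022, 1.35, -0.088], TCP at [0.279, 0.559, 0.223] pointing down, gripper open.
Joint ranges: [-2.6, 2.6], [-0.5, 2.12], [-1.47, 1.34], [0.16, 2.42], [-1.27, 4.41], [0.06, 2.06], [-2.6, 2.6]. Speed limits (rad/s): [2.22, 2.22, 2.79, 2.79, 3.14, 3.14, 3.14].

### API

Orientations are given as a unit quaternion [x, y, z, w].
In Python, from bench import * gives the robot as it stands.
- The arm moves only by the tool step_arm, never from a script. Its arguments are lists of equal length, an entry for each row: "delta_pos": the shift along the world's x, y, z in units of 25 mm (1.0 is 25 mm), a list of three; "turn": the turn about the world's z in units of 0.12 rad (1.0 is 0.12 rad). In form: {"delta_pos": [[tx, ty, tz], ...], "turn": [turn, ...]}. A call has 1 to 12 rows; each row shifts and turns the commanded pose from where the row before left it; what a row does not reach is not made up. A row lasts 1/10 s, in which the tool goes at most 50 mm and 8.59 degrees, less where a joint would pass 70% of its speed; a pose out of reach is approached as far as the arm can. A call with a number of a shift or a turn outside -1 to 1 is refused whole. A call with a gripper value outside its range is refused whole. "grip" is the closure, from 0 (fully open) to 1 (shut), set as the call begins (left out, the last holds). The fingers move at their own pace and stop on an object; "newtons" is the grip in N (left out, the last holds). Time passes only in rows, so rows that do not move let the fingers close. It gives the time, the measured TCP pose, the force, the opening and the grip force at its end, in the units of the state.
- read_state(): the state, without advancing time (a new reading comes with each control period).
- camera(name): name is "scene" or "top" or "wrist"; returns a dict with "image" (420x560x3 uint8, red, green, blue), "z_map" (420x560 float32, m along the optical axis (not along the pixel's ray), 0 where there is no reading), "mtx" (3x3 intrinsics, pixels), "view" (4x4, takes a point from world to camera coordinates). Camera axes: x right, y up, looking along -z (the intrinsics and any distortion apply to the point x, -y, -z); pixel columns grow to the right and rows downward; lengths in m; the calibration is good to about 2 mm. A picture is of the moment at which its call begins.
- close_job(): hands the job in; it is judged then, once.
The state is a dict: "time": time; "joint_positions": joint angles; "joint_vel": joint speeds; "joint_torque": joint torques, N m; "ee_pos": TCP position; "eef_rot": TCP orientation; "ft_force": force on the tool from outside, world axes, zero at the start; "torque": the same for the moment, N m; "width": finger opening in m; "grip_force": force on a finger pad.
Only numpy, scipy, OpenCV 4.12 (cv2) and the standard library are available. Lean on these libraries where they do the work, as an engineer would, in place of code of your own. Each camera call takes 0.05 s, during which the arm holds its last target. There are 200 camera calls.

## Working session

There is one attempt and no reset: what is moved stays moved. The work goes in short steps, Python scripts to look and compute and a tool call to move; the robot and the scene stay as the last step left them, time stands still between calls to the robot, and variables do not carry over. Pictures are saved under pics/ and viewed, at most 10 in all, crops included, and the job is handed in when it is done.

Besides the shell and the picture viewer there is one more tool, called after "Emit:" in YAML: its name, and indented under it one key for each argument. step_arm: Moves the arm, as the interface text tells. Shifts and turns lie within -1 to 1; 1 stands for 25 mm of shift or 0.12 rad of turn. Its arguments: {"type":"object","properties":{"delta_pos":{"type":"array"},"turn":{"type":"array"},"grip":{"type":"number"},"newtons":{"type":"number"}},"required":["delta_pos","turn"]}

```bash
mkdir -p pics; cat > h.py <<'E'
from bench import *
import numpy as np, cv2
def cam(n,save=None):
    c=camera(n)
    if save: cv2.imwrite('pics/'+save,c["image"][:,:,::-1])
    return c
def cloud(c):
    K=np.array(c["mtx"]);V=np.array(c["view"]);z=c["z_map"].astype(float)
    v,u=np.mgrid[:z.shape[0],:z.shape[1]]
    P=np.stack([(u-K[0,2])/K[0,0]*z,-(v-K[1,2])/K[1,1]*z,-z],-1)
    R=V[:3,:3];t=V[:3,3]
    return (P-t)@R   # R^T (P-t)
E
python3 - <<'E'
from h import *
c=cam("top","top.png");np.savez('top.npz',**c)
d=cam("scene","scene.png")
s=read_state();print(s["time"],s["ee_pos"],s["eef_rot"],s["ft_force"],s["width"])
print(c["mtx"],c["view"])
P=cloud(c);print(P[::60,::80].round(3).tolist())
E
```

```text
0.1 [0.27887646 0.55894569 0.22185393] [ 2.29337238e-01  9.73346815e-01 -6.25490390e-04 -1.31128511e-04] [ 0.46470847 -0.4444001   0.07403215] 0.08733968775273541
[[485.92244404   0.         287.08313274]
 [  0.         485.92244404 205.21078803]
 [  0.           0.           1.        ]] [[ 0.01530033 -0.99985161  0.00791627 -0.01253746]
 [ 0.9828779   0.01649358  0.18351839 -0.43136418]
 [-0.18362173  0.00497284  0.9829844  -1.48204445]
 [ 0.          0.          0.          1.        ]]
[[[1.642, 1.499, -0.763], [1.45, 0.941, -0.457], [1.663, 0.671, -0.77], [1.662, 0.252, -0.755], [1.66, -0.163, -0.739], [1.682, -0.583, -0.76], [1.683, -0.998, -0.748]], [[1.303, 1.454, -0.757], [0.928, 0.704, 0.001], [0.934, 0.434, 0.0], [0.878, 0.15, 0.119], [0.943, -0.11, 0.002], [0.936, -0.377, 0.027], [0.955, -0.658, -0.001]], [[0.981, 1.408, -0.746], [0.714, 0.684, 0.002], [0.72, 0.42, -0.0], [0.723, 0.155, 0.004], [0.726, -0.11, 0.009], [0.733, -0.377, 0.004], [0.738, -0.644, 0.001]], [[0.678, 1.369, -0.744], [0.496, 0.639, 0.061], [0.503, 0.394, 0.05], [0.521, 0.149, -0.005], [0.522, -0.111, 0.01], [0.529, -0.373, -0.003], [0.534, -0.634, -0.003]], [[0.247, 0.532, 0.628], [0.247, 0.376, 0.645], [0.32, 0.395, -0.001], [0.324, 0.141, 0.003], [0.328, -0.112, 0.001], [0.332, -0.366, 0.002], [0.337, -0.623, -0.004]], [[0.114, 1.301, -0.746], [0.13, 0.626, 0.01], [0.142, 0.207, 0.709], [0.138, 0.136, -0.007], [0.141, -0.113, -0.005], [0.145, -0.361, 0.001], [0.149, -0.611, 0.001]], [[-0.15, 1.269, -0.748], [-0.048, 0.614, -0.002], [-0.046, 0.374, -0.009], [0.041, 0.075, 0.652], [-0.035, -0.112, 0.019], [-0.035, -0.357, -0.004], [-0.031, -0.602, -0.003]]]
```

View pics/top.png

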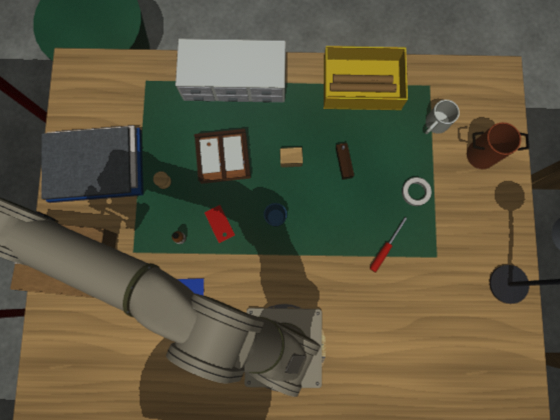

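View pics/scene.png

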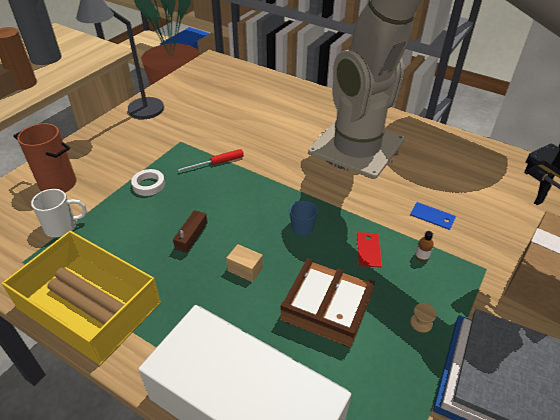

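Top view: the tray is at (222,155), with the drilled tile in the left channel (hole near (213,143)) and the plain tile at (233,153). The stand is at (345,160). Other things that could be mistaken for the tile are red (219,225) and blue (190,287), both excluded by the task. The scene view agrees: hole at (340,317) in the right-hand tile.

```bash
cat >> h.py <<'E'
def ray(c,uv,h):
    K=np.array(c["mtx"]);V=np.array(c["view"]);R=V[:3,:3];t=V[:3,3]
    uv=np.atleast_2d(np.asarray(uv,float))
    d=np.stack([(uv[:,0]-K[0,2])/K[0,0],-(uv[:,1]-K[1,2])/K[1,1],-np.ones(len(uv))],-1)@R
    o=-R.T@t
    return o+d*((h-o[2])/d[:,2])[:,None]
def rect(c,m,h):
    """largest blob of mask -> min-area rectangle in the world plane z=h"""
    cs,_=cv2.findContours(m.astype(np.uint8),cv2.RETR_EXTERNAL,cv2.CHAIN_APPROX_NONE)
    k=max(cs,key=cv2.contourArea)[:,0,:]
    p=ray(c,k,h)[:,:2]
    return cv2.minAreaRect((p*1000).astype(np.float32)),k
E
python3 - <<'E'
from h import *
c=dict(np.load('top.npz'));P=cloud(c)
im=c["image"].astype(int)
crop=np.hstack([cv2.resize(c["image"][120:190,a:a+70],(400,400),interpolation=cv2.INTER_CUBIC) for a in (188,310)])
cv2.imwrite('pics/crop.png',crop[:,:,::-1])
box=lambda u0,u1,v0,v1:np.array([[u0<=u<u1 and v0<=v<v1 for u in range(560)] for v in range(420)])
w=im.min(-1)>120
for n,b in (("drilled",box(196,221,130,180)),("plain",box(221,248,128,178))):
    m=w&b; h=np.median(P[m][:,2]); r,k=rect(c,m,h); print(n,m.sum(),"h",h.round(4),r)
hsv=cv2.cvtColor(c["image"],cv2.COLOR_RGB2HSV)
tb=box(190,256,122,190); green=(im[...,1]>im[...,0]+3)
m=tb&~green; print("tray h",np.percentile(P[m][:,2],[5,25,50,75,95]).round(4))
m=cv2.morphologyEx(m.astype(np.uint8),cv2.MORPH_OPEN,np.ones((3,3)))
r,k=rect(c,m,0.058);print("tray",r)
b=box(330,360,135,185); m=b&(im[...,0]>im[...,1]+8)
z=P[m][:,2];print("stand h",np.percentile(z,[5,25,50,75,95]).round(4),m.sum())
r,k=rect(c,m,np.median(z));print("stand",r)
E
```

```text
drilled 558 h 0.0518 ((585.9083862304688, 241.82720947265625), (109.68069458007812, 54.27896499633789), 7.307915687561035)
plain 576 h 0.0522 ((594.627197265625, 168.6402130126953), (109.42691040039062, 54.769203186035156), 7.3494977951049805)
tray h [0.0309 0.0491 0.0534 0.0574 0.0649]
tray ((584.4591674804688, 202.41180419921875), (165.15145874023438, 164.48046875), 7.285553455352783)
stand h [0.0392 0.0427 0.045  0.0475 0.0506] 340
stand ((580.4415283203125, -185.53634643554688), (108.9231948852539, 33.891578674316406), 11.444967269897461)
```

View pics/crop.png

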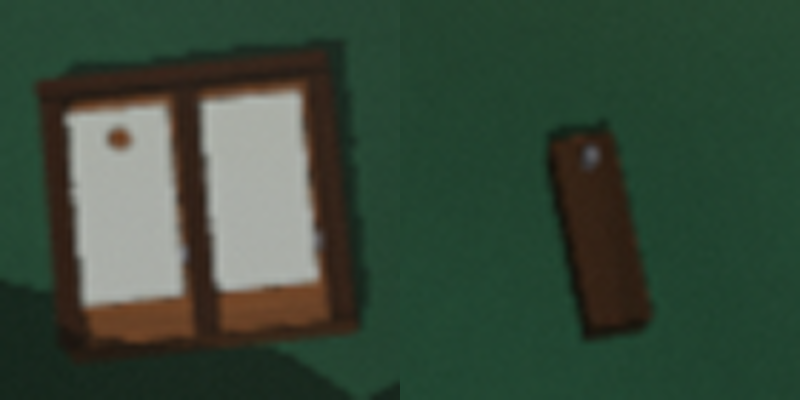

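The crop confirms it: the left tile has the hole at its back end (crop (119,138)), and the right tile is plain. The post is at the far end of the stand (crop (590,155)). Sizes come out right (110x55). Next I move above the tile with closed fingers.

Emit:
step_arm:
  delta_pos:
    - [1, -1, 0]
    - [1, -1, 0]
    - [1, -1, 0]
    - [1, -1, 0]
    - [1, -1, 0]
    - [1, -1, 0]
    - [1, -1, 0]
    - [1, -1, 0]
    - [1, -1, 0]
    - [1, -1, 0]
    - [1, -1, 0]
    - [1, -1, 0]
  turn: [0.41, 0.41, 0.41, 0.41, 0.41, 0.41, 0.41, 0.41, 0.41, 0.41, 0.41, 0.41]
  grip: 1
  newtons: 25

```text
time: 1.3
ee_pos: [0.5797, 0.2581, 0.2222]
eef_rot: [-0.065, 0.998, -0.0, -0.0]
ft_force: [0.0, -0.2, 0.5]
width: 0.0028
grip_force: 0.0
```

```bash
python3 - <<'E'
from h import *
s=read_state();q=s["eef_rot"];print(s["ee_pos"],"tool x yaw",np.degrees(2*np.arctan2(q[1],q[0])),s["ft_force"],s["width"])
c=cam("wrist","wrist.png");np.savez('wrist.npz',**c)
c=cam("top");np.savez('top2.npz',**c)
E
```

```text
[0.57972226 0.25810716 0.2221904 ] tool x yaw 187.43694488757194 [ 0.04095738 -0.23345898  0.47207605] 0.002792046649108525
```

View pics/wrist.png

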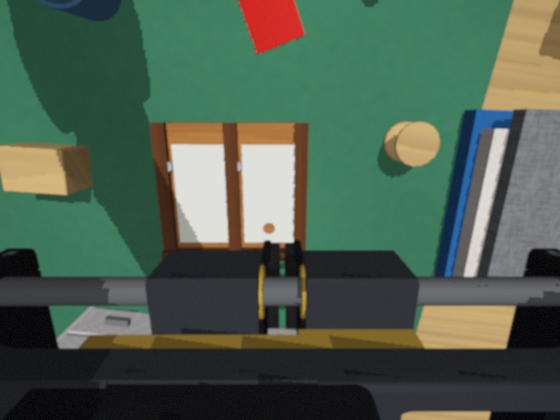

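The wrist view has the robot side at the top. The drilled tile is at (269,193) with its hole at (269,228), and the tray's front edge runs along row ~124. I measure edges and yaw from here.

```bash
python3 - <<'E'
from h import *
c=dict(np.load('wrist.npz'));P=cloud(c);im=c["image"].astype(int)
w=np.zeros((420,560),bool);w[140:248,235:303]=1
m=w&(im.min(-1)>150);h=np.median(P[m][:,2]);r,k=rect(c,m,h);print("tile",h,r)
def fit(k,sel,h):
    p=ray(c,k[sel],h)[:,:2];vx,vy,x,y=cv2.fitLine((p*1000).astype(np.float32),cv2.DIST_HUBER,0,.01,.01).ravel();return [x,y,np.degrees(np.arctan2(vy,vx))]
print("tile front line",fit(k,(k[:,1]<k[:,1].min()+3),h))
w[:]=0;w[140:248,168:232]=1
m=w&(im.min(-1)>150);hp=np.median(P[m][:,2]);print("plain",hp,rect(c,m,hp)[0])
# deck: orange wood in front of tile
w[:]=0;w[115:145,244:294]=1
m=w&(im[...,0]>im[...,1]+25)&(im[...,0]>90)
hd=np.median(P[m][:,2]);print("deck h",hd,m.sum())
for n in ("uncropped",):
    top=np.array([(u,np.where(m[:,u])[0].min()) for u in range(248,290)]);print(top[::6].tolist())
    p=ray(c,top-[0,.5],hd);print("front edge",p.mean(0),np.degrees(np.arctan2(*(np.polyfit(p[:,1],p[:,0],1)[0],1))))
w[:]=0;w[215:242,255:285]=1
g=w&(im.max(-1)-im.min(-1)>40)&(im.max(-1)<240);v,u=np.where(g);print("hole px",u.mean(),v.mean(),g.sum(),ray(c,[[u.mean(),v.mean()]],h-.0015))
print(im[118:135,270].tolist())
E
```

```text
tile 0.05212238123779016 ((586.30224609375, 241.74685668945312), (110.53963470458984, 60.34142303466797), 7.500019073486328)
tile front line [np.float32(531.53046), np.float32(234.39372), np.float32(-82.515816)]
plain 0.05221047915808037 ((596.0578002929688, 167.43228149414062), (110.52467346191406, 60.773155212402344), 7.484221458435059)
deck h 0.04911622731660222 1051
[[248, 123], [254, 123], [260, 123], [266, 123], [272, 123], [278, 123], [284, 123]]
front edge [0.50957304 0.2347155  0.04911623] -7.481100795997056
hole px 268.50588235294117 227.74117647058824 85 [[0.624199   0.24845362 0.05062238]]
[[68, 129, 100], [64, 129, 99], [67, 128, 100], [83, 124, 94], [124, 113, 78], [159, 113, 64], [174, 120, 64], [177, 121, 63], [177, 121, 62], [177, 121, 64], [177, 120, 63], [175, 120, 63], [173, 118, 63], [172, 117, 61], [173, 117, 63], [174, 119, 65], [174, 119, 63]]
```

Emit:
step_arm:
  delta_pos:
    - [0.85, -0.58, 0]
    - [0, 0, -1]
    - [0, 0, -1]
    - [0, 0, -1]
    - [0, 0, -1]
    - [0, 0, -1]
    - [0, 0, -0.8]
    - [0, 0, 0]
    - [0, 0, 0]
  turn: [0, 0, 0, 0, 0, 0, 0, 0, 0]

```text
time: 2.3
ee_pos: [0.6, 0.2452, 0.0778]
eef_rot: [-0.064, 0.998, -0.0, -0.0]
ft_force: [0.9, -0.0, -0.1]
width: 0.0004
grip_force: 0.0
```

Emit:
step_arm:
  delta_pos:
    - [0, 0, -0.2]
    - [0, 0, -0.2]
    - [0, 0, -0.2]
    - [0, 0, -0.1]
    - [0, 0, 0]
    - [0, 0, 0]
  turn: [0, 0, 0, 0, 0, 0]

```text
time: 2.9
ee_pos: [0.6003, 0.2448, 0.0602]
eef_rot: [-0.064, 0.998, 0.0, 0.0]
ft_force: [-0.3, 0.0, 0.2]
width: 0.0005
grip_force: 0.0
```

Emit:
step_arm:
  delta_pos:
    - [0, 0, -0.1]
    - [0, 0, -0.1]
    - [0, 0, -0.06]
    - [0, 0, 0]
    - [0, 0, 0]
  turn: [0, 0, 0, 0, 0]

```text
time: 3.4
ee_pos: [0.6002, 0.2448, 0.0535]
eef_rot: [-0.064, 0.998, 0.0, -0.0]
ft_force: [0.1, 0.5, 0.2]
width: 0.0006
grip_force: 0.0
```

Emit:
step_arm:
  delta_pos:
    - [0, 0, -0.04]
    - [0, 0, 0]
    - [0, 0, 0]
  turn: [0, 0, 0]

```text
time: 3.7
ee_pos: [0.6004, 0.2448, 0.0531]
eef_rot: [-0.064, 0.998, 0.0, 0.0]
ft_force: [-1.6, -0.7, 6.0]
width: 0.0006
grip_force: 2.8
```

Emit:
step_arm:
  delta_pos:
    - [0, 0, -0.02]
    - [0, 0, 0]
    - [0, 0, 0]
  turn: [0, 0, 0]

```text
time: 4.0
ee_pos: [0.6004, 0.2448, 0.053]
eef_rot: [-0.064, 0.998, 0.0, 0.0]
ft_force: [-3.2, -1.6, 9.7]
width: 0.0005
grip_force: 4.8
```

Emit:
step_arm:
  delta_pos:
    - [0, 0, -0.014]
    - [0, 0, 0]
    - [-0.08, -0.01, 0]
    - [-0.08, -0.01, 0]
    - [-0.08, -0.01, 0]
    - [-0.08, -0.01, 0]
    - [-0.08, -0.01, 0]
  turn: [0, 0, 0, 0, 0, 0, 0]

```text
time: 4.7
ee_pos: [0.5922, 0.2439, 0.0531]
eef_rot: [-0.064, 0.998, 0.001, 0.002]
ft_force: [5.1, -0.1, 4.6]
width: 0.0005
grip_force: 2.7
```

```bash
cat > tile.py <<'E'
from h import *
s=read_state();print(s["ee_pos"],s["ft_force"])
c=cam("wrist");np.savez('w.npz',**c);im=c["image"].astype(int)
# tile front edge by ray at its top height (drilled tile: image right of the middle rail)
m=(im.min(-1)>150)
m[:, :200]=0; m[:,420:]=0
P=cloud(c);m&=(abs(P[...,2]-.052)<.012)&(P[...,1]>.203)&(P[...,1]<.285)
m=cv2.morphologyEx(m.astype(np.uint8),cv2.MORPH_OPEN,np.ones((3,3)))
r,k=rect(c,m,.052);print(r)
p=ray(c,k,.052);d=(p[:,:2]-[.5096,.2347])@np.array([.9915,.1297]);lat=(p[:,:2]-[.5096,.2347])@np.array([-.1297,.9915])
print("front rel. edge mm",np.percentile(d,3)*1000,"lat",np.percentile(lat,[3,97])*1000)
E
python3 tile.py
```

```text
[0.59218771 0.24394621 0.05308508] [ 5.06721607 -0.07255899  4.61447858]
((559.608154296875, 237.94247436523438), (55.99017333984375, 60.80990982055664), 7.332306861877441)
front rel. edge mm 21.976704963442167 lat [-33.21184254  26.80776272]
```

Normal force sagged to 4.6 N and the tip slipped, so I press harder before sliding on.

Emit:
step_arm:
  delta_pos:
    - [0, 0, -0.03]
    - [0, 0, 0]
    - [0, 0, 0]
  turn: [0, 0, 0]

```text
time: 5.05
ee_pos: [0.592, 0.244, 0.053]
eef_rot: [-0.064, 0.998, 0.001, 0.002]
ft_force: [0.8, -0.6, 12.5]
width: 0.0005
grip_force: 6.4
```

Emit:
step_arm:
  delta_pos:
    - [0, 0, -0.01]
    - [-0.04, -0.005, 0]
    - [-0.04, -0.005, 0]
    - [0, 0, 0]
  turn: [0, 0, 0, 0]

```text
time: 5.45
ee_pos: [0.5913, 0.2439, 0.053]
eef_rot: [-0.063, 0.998, 0.001, 0.003]
ft_force: [6.7, 1.1, 8.9]
width: 0.0004
grip_force: 4.5
```

Emit:
step_arm:
  delta_pos:
    - [0, 0, -0.02]
    - [-0.04, -0.005, -0.005]
    - [-0.08, -0.01, -0.005]
    - [-0.08, -0.01, 0]
  turn: [0, 0, 0, 0]

```text
time: 5.85
ee_pos: [0.5875, 0.2434, 0.053]
eef_rot: [-0.063, 0.998, 0.001, 0.005]
ft_force: [9.7, -0.2, 10.3]
width: 0.0003
grip_force: 5.3
```

```bash
python3 tile.py
```

```text
[0.58748092 0.24335813 0.05301365] [ 9.70566734 -0.17846024 10.30874424]
((555.1614379882812, 237.46868896484375), (55.49277877807617, 60.741641998291016), 7.304296970367432)
front rel. edge mm 17.740372666411677 lat [-33.11116611  26.87411566]
```

Emit:
step_arm:
  delta_pos:
    - [-0.08, -0.01, -0.01]
    - [-0.08, -0.01, 0]
    - [-0.08, -0.01, 0]
    - [-0.08, -0.01, 0]
    - [-0.08, -0.01, 0]
  turn: [0, 0, 0, 0, 0]

```text
time: 6.4
ee_pos: [0.5778, 0.2421, 0.053]
eef_rot: [-0.063, 0.998, 0.001, 0.005]
ft_force: [9.5, 0.5, 11.3]
width: 0.0004
grip_force: 5.8
```

Emit:
step_arm:
  delta_pos:
    - [-0.08, -0.01, 0]
    - [-0.08, -0.01, 0]
    - [-0.08, -0.01, 0]
    - [-0.08, -0.01, 0]
    - [-0.08, -0.01, 0]
  turn: [0, 0, 0, 0, 0]

```text
time: 6.9
ee_pos: [0.5679, 0.2409, 0.053]
eef_rot: [-0.063, 0.998, 0.001, 0.005]
ft_force: [9.2, 0.9, 12.3]
width: 0.0008
grip_force: 5.9
```

```bash
python3 tile.py
```

```text
[0.56789125 0.24088854 0.05299488] [ 9.15513795  0.86124928 12.25806435]
((535.5506591796875, 234.92491149902344), (55.49042892456055, 60.571449279785156), 7.265841007232666)
front rel. edge mm -2.0216368371759237 lat [-33.00057759  26.89859286]
```

Emit:
step_arm:
  delta_pos:
    - [-0.08, -0.01, 0.004]
    - [-0.08, -0.01, 0]
    - [-0.08, -0.01, 0]
    - [-0.08, -0.01, 0]
    - [-0.08, -0.01, 0]
    - [-0.08, -0.01, 0]
    - [-0.08, -0.01, 0]
    - [-0.08, -0.01, 0]
    - [-0.08, -0.01, 0]
    - [-0.08, -0.01, 0]
  turn: [0, 0, 0, 0, 0, 0, 0, 0, 0, 0]

```text
time: 7.95
ee_pos: [0.5479, 0.2383, 0.053]
eef_rot: [-0.063, 0.998, 0.001, 0.005]
ft_force: [9.8, -0.6, 11.3]
width: 0.0004
grip_force: 5.8
```

Emit:
step_arm:
  delta_pos:
    - [-0.08, -0.01, 0.007]
    - [-0.08, -0.01, 0]
    - [-0.08, -0.01, 0]
    - [-0.08, -0.01, 0]
    - [-0.08, -0.01, 0]
    - [-0.08, -0.01, 0]
    - [-0.08, -0.01, 0]
    - [-0.08, -0.01, 0]
    - [-0.08, -0.01, 0]
  turn: [0, 0, 0, 0, 0, 0, 0, 0, 0]

```text
time: 8.85
ee_pos: [0.5298, 0.2359, 0.053]
eef_rot: [-0.063, 0.998, 0.001, 0.005]
ft_force: [10.4, 0.4, 11.2]
width: 0.0006
grip_force: 5.6
```

```bash
python3 tile.py
```

```text
[0.52983783 0.23594551 0.05296303] [10.383206    0.42323535 11.19855548]
((497.2294616699219, 232.1446075439453), (55.480308532714844, 56.348873138427734), 7.283112049102783)
front rel. edge mm -40.39186099895824 lat [-28.99751658  26.92966768]
```

Emit:
step_arm:
  delta_pos:
    - [0, 0, 0.2]
    - [0, 0, 1]
    - [0, 0, 1]
    - [0, 0, 0.4]
    - [0, 0, 0]
  turn: [0, 0, 0, 0, 0]

```text
time: 9.4
ee_pos: [0.5256, 0.2358, 0.1159]
eef_rot: [-0.064, 0.998, 0.0, 0.001]
ft_force: [-0.6, -0.4, -0.6]
width: 0.0006
grip_force: 0.0
```

Emit:
step_arm:
  delta_pos:
    - [-0.8, -0.1, 0]
    - [-0.7, -0.08, 0]
    - [0, 0, 0]
    - [0, 0, 0]
    - [0, 0, 0]
    - [0, 0, 0]
    - [0, 0, 0]
  turn: [0, 0, 0, 0, 0, 0, 0]
  grip: 0

```text
time: 10.1
ee_pos: [0.4881, 0.2308, 0.1147]
eef_rot: [-0.064, 0.998, -0.0, -0.0]
ft_force: [1.2, 0.1, -0.1]
width: 0.0483
grip_force: 0.0
```

```bash
python3 tile.py; python3 - <<'E'
from h import *
s=read_state();q=s["eef_rot"];print(s["width"],np.degrees(2*np.arctan2(q[1],q[0])))
c=dict(np.load('w.npz'));cv2.imwrite('pics/w2.png',c["image"][:,:,::-1])
E
```

```text
[0.48808555 0.23080781 0.1147454 ] [ 1.20459687  0.09568992 -0.05769629]
((500.94244384765625, 232.42230224609375), (64.60767364501953, 56.959232330322266), 7.351716995239258)
front rel. edge mm -41.21287554552835 lat [-29.38930315  27.08559836]
0.05254231471828032 187.29783283180944
```

View pics/w2.png

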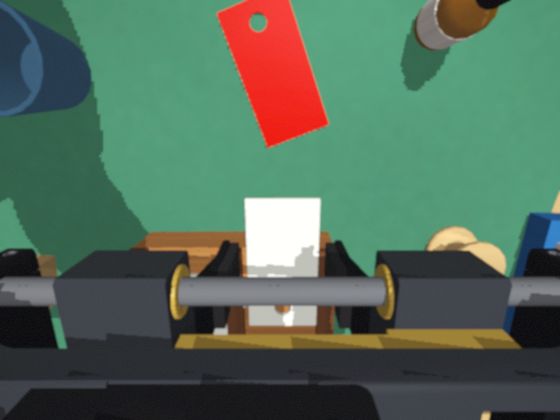

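The tile now overhangs by 41 mm (front end at row 198) and the fingers are centred on it. I open fully, then go down beside its long edges.

Emit:
step_arm:
  delta_pos:
    - [0.13, 0.017, 0]
    - [0, 0, 0]
    - [0, 0, 0]
    - [0, 0, 0]
    - [0, 0, 0]
    - [0, 0, 0]
    - [0, 0, 0]
    - [0, 0, 0]
  turn: [0, 0, 0, 0, 0, 0, 0, 0]
  grip: 0

```text
time: 10.95
ee_pos: [0.491, 0.2314, 0.115]
eef_rot: [-0.064, 0.998, 0.0, 0.0]
ft_force: [0.5, -0.3, 0.3]
width: 0.0874
grip_force: 0.0
```

Emit:
step_arm:
  delta_pos:
    - [0, 0, -0.5]
    - [0, 0, -0.5]
    - [0, 0, -0.5]
    - [0, 0, -0.5]
    - [0, 0, -0.5]
    - [0, 0, -0.4]
    - [0, 0, -0.25]
    - [0, 0, 0]
    - [0, 0, 0]
  turn: [0, 0, 0, 0, 0, 0, 0, 0, 0]

```text
time: 11.85
ee_pos: [0.4913, 0.2314, 0.0365]
eef_rot: [-0.064, 0.998, 0.0, 0.0]
ft_force: [-0.0, -0.3, -0.3]
width: 0.0869
grip_force: 0.0
```

Emit:
step_arm:
  delta_pos:
    - [0, 0, 0]
    - [0, 0, 0]
    - [0, 0, 0]
    - [0, 0, 0]
    - [0, 0, 0]
    - [0, 0, 0]
    - [0, 0, 0]
    - [0, 0, 0]
    - [0, 0, 0]
    - [0, 0, 0]
  turn: [0, 0, 0, 0, 0, 0, 0, 0, 0, 0]
  grip: 1
  newtons: 25

```text
time: 12.85
ee_pos: [0.4911, 0.2314, 0.0363]
eef_rot: [-0.064, 0.998, 0.0, 0.0]
ft_force: [-0.9, 0.6, 2.4]
width: 0.055
grip_force: 25.0
```

Emit:
step_arm:
  delta_pos:
    - [0, 0, 0.1]
    - [0, 0, 0.1]
    - [0, 0, 0.2]
    - [0, 0, 0.2]
    - [0, 0, 0.3]
    - [0, 0, 0.3]
    - [0, 0, 0]
    - [0, 0, 0]
    - [0, 0, 0]
  turn: [0, 0, 0, 0, 0, 0, 0, 0, 0]

```text
time: 13.75
ee_pos: [0.4909, 0.2312, 0.066]
eef_rot: [-0.064, 0.998, -0.0, -0.0]
ft_force: [-0.4, 0.5, -1.0]
width: 0.0555
grip_force: 25.0
```

Emit:
step_arm:
  delta_pos:
    - [0, 0, 0.5]
    - [0, 0, 0.8]
    - [0, 0, 1]
    - [0, 0, 1]
    - [0, 0, 0.7]
    - [0, 0, 0]
    - [0, 0, 0]
  turn: [0, 0, 0, 0, 0, 0, 0]

```text
time: 14.45
ee_pos: [0.491, 0.2313, 0.1664]
eef_rot: [-0.064, 0.998, 0.0, 0.0]
ft_force: [-1.5, -0.6, -0.5]
width: 0.0551
grip_force: 25.0
```

```bash
python3 - <<'E'
from h import *
s=read_state();print(s["ee_pos"],s["width"],s["ft_force"])
a=cam("top");b=cam("wrist");d=cam("scene");np.savez('t3.npz',**a);np.savez('w3.npz',**b);np.savez('s3.npz',**d)
f=d["image"]
cv2.imwrite('pics/p3.png',np.hstack([cv2.resize(b["image"],(400,300)),cv2.resize(f[150:350,220:480],(400,300))])[:,:,::-1])
E
```

```text
[0.49102191 0.23132124 0.16641979] 0.05505882306209372 [-1.49709363 -0.57315862 -0.53292739]
```

View pics/p3.png

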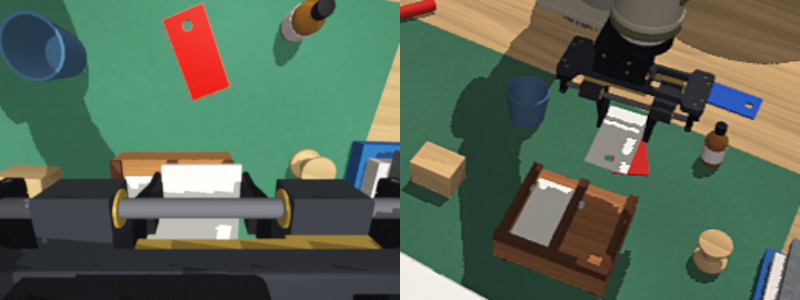

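The tile is held, hole visible at crop (609,158), and the tray channel is empty with the plain tile still in place. Next I check its pitch and the hole's position, and measure the stand in both views.

```bash
python3 - <<'E'
from h import *
s=read_state();tip=s["ee_pos"]
e=np.array([.9915,.1297]);n=np.array([-.1297,.9915])
for f in ('s3','t3'):
    c=dict(np.load(f+'.npz'));P=cloud(c);im=c["image"].astype(int)
    Q=P-tip;d=Q[...,:2]@e;l=Q[...,:2]@n
    m=(abs(d-.05)<.045)&(abs(l)<.026)&(abs(Q[...,2]-.015)<.02)&(P[...,0]!=0)&(im.max(-1)-im.min(-1)<25)&(im.min(-1)>90)
    if m.sum()<30: print(f,m.sum());continue
    A=np.c_[d[m],l[m],np.ones(m.sum())];x,*_=np.linalg.lstsq(A,Q[m][:,2],rcond=None)
    print(f,m.sum(),"slope along,across",x[:2].round(3),"top height at tip / +50mm",x[2].round(4),(x[2]+.05*x[0]).round(4),"d range",d[m].min(),d[m].max())
    if f=='s3':
        mm=cv2.morphologyEx(m.astype(np.uint8),cv2.MORPH_CLOSE,np.ones((3,3)))
        v0,u0=[int(t.mean()) for t in np.where(m)]
        w=np.zeros_like(m);w[248:264,346:366]=1
        g=w&(im.min(-1)<110)
        print(im[252:260,352:360].min(-1))
c=dict(np.load('top.npz'));im=c["image"].astype(int)
print(im[143:153,338:350].sum(-1))
for f,win in (('top',(330,360,135,185)),('t3',(330,360,135,185)),('s3',(165,215,205,255))):
    c=dict(np.load(f+'.npz'));P=cloud(c);im=c["image"].astype(int)
    u0,u1,v0,v1=win;b=np.zeros(im.shape[:2],bool);b[v0:v1,u0:u1]=1
    m=b&(im[...,0]>im[...,1]+8)
    if f=='s3':
        m2=m&(P[...,2]>.035);print("scene stand h",np.percentile(P[m2][:,2],[25,50,75,90]))
        m=m2
    r,k=rect(c,m,.045);print(f,r)
    g=b&(im.max(-1)-im.min(-1)<22)&(im.sum(-1)>240)
    v,u=np.where(g);print("post px",np.c_[u,v][:12].tolist(), ray(c,np.c_[u,v],.056).mean(0) if len(u) else None)
cv2.imwrite('pics/s3.png',np.hstack([cv2.resize(dict(np.load('s3.npz'))["image"][y:y+60,x:x+60],(400,400),interpolation=cv2.INTER_CUBIC) for x,y in ((160,200),(325,225))])[:,:,::-1])
E
```

```text
s3 779 slope along,across [-0.009 -0.002] top height at tip / +50mm 0.017 0.0166 d range 0.005085156950541905 0.08886958233561333
[[136 137 136 140 140 137 137 135]
 [132 120 100  87  93 117 129 130]
 [125  72  57  58  56  73  69 121]
 [125  64  53  59  57  70  37  97]
 [132 101  46  53  51  68  52 103]
 [136 136 131 115  96  92  95 138]
 [135 135 137 136 136 136 135 137]
 [135 134 135 135 136 135 135 135]]
t3 0
[[ 79  86 101 105  96  84  86  90 102 130 146 148]
 [ 87  99 119 125 110 106 101  97 100 113 142 148]
 [111 108 110 104 133 162 135  98  93 105 126 144]
 [113 111 106 103 187 263 205 108  92 100 119 146]
 [111 112 109 116 192 264 214 114  92 103 130 148]
 [110 116 110 122 167 200 163 107  94 106 131 147]
 [108 114 105 123 149 152 115  97  98  94 115 135]
 [106 110 109 112 110 114 102 105  98  95 101 121]
 [ 98 108 114 109 111 103 107 101  98 100 102 127]
 [ 89 113 113 108 109 108 107 103 100  95 105 128]]
top ((580.4278564453125, -185.5303955078125), (108.9197006225586, 33.89048385620117), 11.444961547851562)
post px [[343, 146], [343, 147]] [ 0.62098982 -0.18005386  0.056     ]
t3 ((580.1526489257812, -185.54148864746094), (109.30310821533203, 33.8701171875), 10.736536026000977)
post px [[343, 146], [343, 147]] [ 0.62098982 -0.18005386  0.056     ]
scene stand h [0.04400261 0.04573455 0.04713958 0.04844804]
s3 ((582.7910766601562, -181.1851043701172), (116.0560073852539, 41.67685317993164), 11.562935829162598)
post px [[180, 230], [181, 230], [180, 231], [181, 231], [182, 231], [180, 232], [181, 232], [182, 232], [183, 232], [180, 233], [181, 233], [182, 233]] [ 0.61727947 -0.17831981  0.056     ]
```

View pics/s3.png

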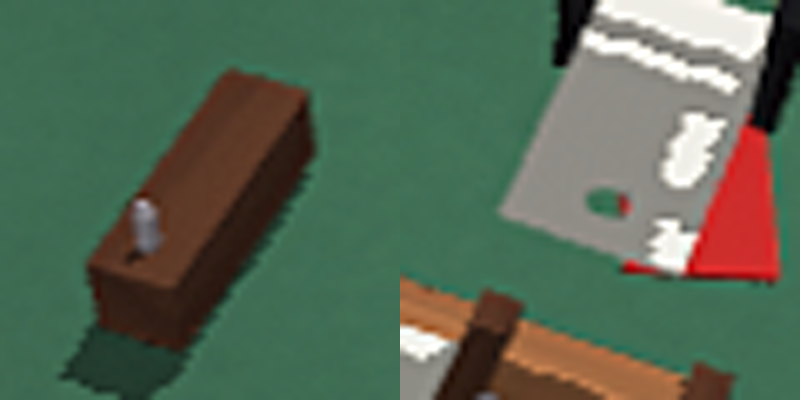

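Emit:
step_arm:
  delta_pos:
    - [0.1, -0.4, 0]
    - [0.1, -0.8, 0]
    - [0.1, -0.9, 0]
    - [0.1, -0.9, 0]
    - [0.1, -0.9, 0]
    - [0.1, -0.9, 0]
    - [0.1, -0.9, 0]
    - [0.1, -0.9, 0]
    - [0.1, -0.9, 0]
    - [0.1, -0.9, 0]
  turn: [0.054, 0.054, 0.054, 0.054, 0.054, 0.054, 0.054, 0.054, 0.054, 0.054]

```text
time: 15.6
ee_pos: [0.5157, 0.0194, 0.1658]
eef_rot: [-0.096, 0.995, -0.0, -0.0]
ft_force: [0.9, -0.5, -0.3]
width: 0.055
grip_force: 25.0
```

Emit:
step_arm:
  delta_pos:
    - [0.16, -0.9, 0]
    - [0.16, -0.9, 0]
    - [0.16, -0.9, 0]
    - [0.16, -0.9, 0]
    - [0.16, -0.9, 0]
    - [0.16, -0.9, 0]
    - [0.16, -0.9, 0]
    - [0.14, -0.9, 0]
    - [0.04, -0.9, 0]
    - [0, -0.4, 0]
    - [0, 0, 0]
    - [0, 0, 0]
  turn: [0, 0, 0, 0, 0, 0, 0, 0, 0, 0, 0, 0]

```text
time: 16.8
ee_pos: [0.5484, -0.1903, 0.166]
eef_rot: [-0.096, 0.995, 0.0, -0.0]
ft_force: [0.7, 0.6, -0.3]
width: 0.0551
grip_force: 25.0
```

```bash
python3 - <<'E'
from h import *
s=read_state();q=s["eef_rot"];print(s["ee_pos"],np.degrees(2*np.arctan2(q[1],q[0]))-180,s["width"])
E
```

```text
[ 0.54838298 -0.19032352  0.1659579 ] 11.050559289257706 0.05509740759049043
```

Emit:
step_arm:
  delta_pos:
    - [0, -0.05, -0.6]
    - [0, 0, -0.8]
    - [0, 0, -0.8]
    - [0, 0, -0.7]
    - [0, 0, -0.6]
    - [0, 0, -0.3]
    - [0, 0, 0]
    - [0, 0, 0]
    - [0, 0, 0]
  turn: [0, 0, 0, 0, 0, 0, 0, 0, 0]

```text
time: 17.7
ee_pos: [0.5491, -0.1926, 0.0721]
eef_rot: [-0.096, 0.995, -0.0, 0.001]
ft_force: [0.6, 0.1, -0.7]
width: 0.0554
grip_force: 25.0
```

```bash
python3 - <<'E'
from h import *
s=read_state();tip=s["ee_pos"];print(tip)
d=cam("scene");np.savez('s4.npz',**d);t=cam("top");np.savez('t4.npz',**t)
e=np.array([.9813,.1925]);K=d["mtx"];V=d["view"]
def px(c,p):
    q=np.array(c["view"])@np.r_[p,1];K=c["mtx"];return K[0,2]+K[0,0]*q[0]/-q[2],K[1,2]+K[1,1]*q[1]/q[2]
hole=np.r_[tip[:2]+.0703*e,tip[2]+.0145]
print("predicted hole",hole,"scene px",px(d,hole),"top px",px(t,hole))
u,v=[int(round(x)) for x in px(d,hole)];a,b=[int(round(x)) for x in px(t,hole)]
print(u,v,a,b)
cv2.imwrite('pics/p4.png',np.hstack([cv2.resize(c["image"][y-25:y+25,x-25:x+25],(400,400),interpolation=cv2.INTER_CUBIC) for c,x,y in ((d,u,v),(t,a,b))])[:,:,::-1])
E
```

```text
[ 0.54910624 -0.19257579  0.07210766]
predicted hole [ 0.61809163 -0.17904304  0.08660766] scene px (np.float64(179.28545033842016), np.float64(224.67853259165335)) top px (np.float64(343.8717579395146), np.float64(144.41470814688154))
179 225 344 144
```

View pics/p4.png

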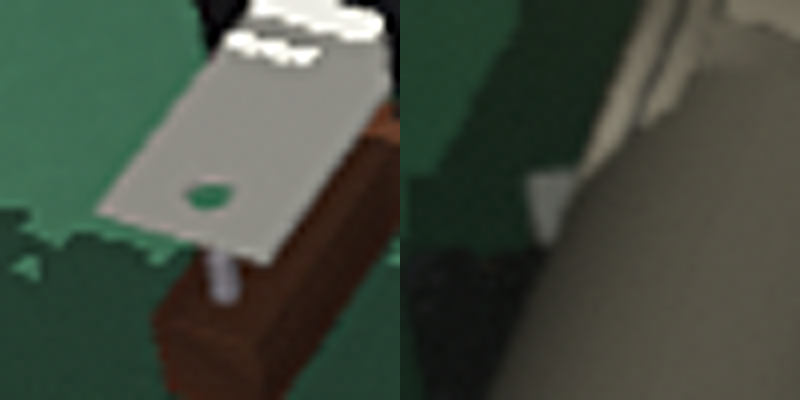

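The scene crop shows the hole at crop (210,196), with the post below it at (222,275). The top view is blocked by the arm. I compare the hole and the post through the scene camera.

```bash
python3 - <<'E'
from h import *
def px(c,p):
    q=np.array(c["view"])@np.r_[p,1];K=c["mtx"];return np.array([K[0,2]+K[0,0]*q[0]/-q[2],K[1,2]+K[1,1]*q[1]/q[2]])
d=dict(np.load('s4.npz'));im=d["image"].astype(int)
w=np.zeros(im.shape[:2],bool);w[219:230,173:187]=1
g=np.clip((136-im.min(-1))/90.,0,1)*w; v,u=np.mgrid[:420,:560]
sat=(im[...,1]-im[...,0]).clip(0)*w; sat=sat*(sat>8)
h=np.array([(sat*u).sum(),(sat*v).sum()])/sat.sum();print("hole px",h)
for z in (.085,.0866): print("hole world",z,ray(d,h,z)[0])
s=dict(np.load('s3.npz'));im=s["image"].astype(int)
w[:]=0;w[226:242,175:190]=1
m=w&(im[...,2]>=im[...,0]-2)&(im.sum(-1)>230)&~(im[...,1]>im[...,0]+20)
vv,uu=np.where(m);print("post px rows")
for y in np.unique(vv): print(y,uu[vv==y].tolist())
for H in (.045,.056,.067): print(H,"post pred px",px(s,[.6176,-.1782,H]))
print("top cam pred", [px(dict(np.load('top.npz')),[.6176,-.1782,H]) for H in (.045,.056,.067)])
E
```

```text
hole px [179.02316076 224.73024523]
hole world 0.085 [ 0.61746598 -0.18064916  0.085     ]
hole world 0.0866 [ 0.6185463  -0.17945871  0.0866    ]
post px rows
230 [181]
231 [181]
232 [181, 182]
233 [181, 182]
234 [181, 182]
235 [181, 182]
236 [181, 182]
237 [182]
0.045 post pred px [181.95173008 236.65958812]
0.056 post pred px [181.36669754 233.55155777]
0.067 post pred px [180.774086   230.40326337]
top cam pred [array([342.0093971 , 148.55054401]), array([342.42218291, 147.51661006]), array([342.84080139, 146.46806659])]
```

The hole is over the post to within about 1 mm, and the post's predicted pixels match both views. Going down gently.

Emit:
step_arm:
  delta_pos:
    - [0, 0, -0.2]
    - [0, 0, -0.2]
    - [0, 0, -0.2]
    - [0, 0, -0.2]
    - [0, 0, 0]
    - [0, 0, 0]
  turn: [0, 0, 0, 0, 0, 0]

```text
time: 18.4
ee_pos: [0.5484, -0.1924, 0.0511]
eef_rot: [-0.096, 0.995, 0.0, -0.0]
ft_force: [-0.4, -0.5, -1.3]
width: 0.0551
grip_force: 25.0
```

Emit:
step_arm:
  delta_pos:
    - [0, 0, -0.1]
    - [0, 0, -0.1]
    - [0, 0, -0.1]
    - [0, 0, 0]
    - [0, 0, 0]
  turn: [0, 0, 0, 0, 0]

```text
time: 18.9
ee_pos: [0.5485, -0.1924, 0.0437]
eef_rot: [-0.096, 0.995, 0.0, -0.0]
ft_force: [0.1, -0.1, -0.0]
width: 0.0547
grip_force: 25.0
```

```bash
python3 - <<'E'
from h import *
d=cam("scene");s=read_state();print(s["ee_pos"],s["ft_force"])
cv2.imwrite('pics/p5.png',cv2.resize(d["image"][205:265,150:210],(480,480),interpolation=cv2.INTER_CUBIC)[:,:,::-1])
E
```

```text
[ 0.54852945 -0.19245611  0.04376411] [ 0.14979249  0.14987143 -0.47608183]
```

View pics/p5.png

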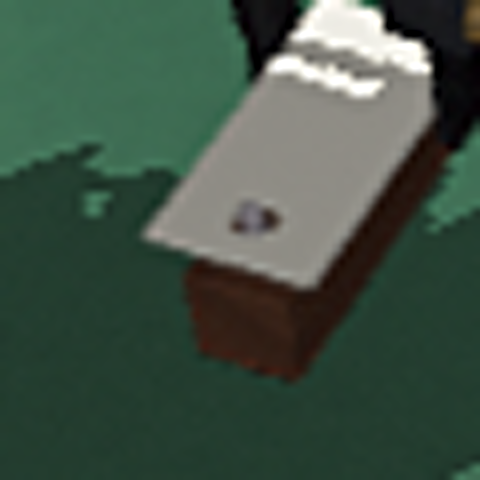

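The post shows inside the hole (crop (253,216)). I continue in small steps to contact.

Emit:
step_arm:
  delta_pos:
    - [0, 0, -0.08]
    - [0, 0, -0.08]
    - [0, 0, -0.08]
    - [0, 0, 0]
    - [0, 0, 0]
  turn: [0, 0, 0, 0, 0]

```text
time: 19.45
ee_pos: [0.5485, -0.1924, 0.0377]
eef_rot: [-0.096, 0.995, 0.0, -0.0]
ft_force: [-0.5, 0.4, 0.0]
width: 0.0552
grip_force: 25.0
```

Emit:
step_arm:
  delta_pos:
    - [0, 0, -0.04]
    - [0, 0, -0.04]
    - [0, 0, 0]
    - [0, 0, 0]
  turn: [0, 0, 0, 0]

```text
time: 19.85
ee_pos: [0.5485, -0.1924, 0.0357]
eef_rot: [-0.096, 0.995, 0.0, -0.0]
ft_force: [-0.1, 0.2, -1.0]
width: 0.0547
grip_force: 25.0
```

Emit:
step_arm:
  delta_pos:
    - [0, 0, -0.04]
    - [0, 0, 0]
    - [0, 0, 0]
  turn: [0, 0, 0]

```text
time: 20.15
ee_pos: [0.5485, -0.1924, 0.0347]
eef_rot: [-0.096, 0.995, 0.0, -0.0]
ft_force: [-0.2, 0.2, -0.9]
width: 0.055
grip_force: 25.0
```

Emit:
step_arm:
  delta_pos:
    - [0, 0, -0.04]
    - [0, 0, 0]
    - [0, 0, 0]
  turn: [0, 0, 0]

```text
time: 20.45
ee_pos: [0.5485, -0.1925, 0.0337]
eef_rot: [-0.096, 0.995, 0.0, -0.0]
ft_force: [0.1, 0.2, -0.2]
width: 0.0551
grip_force: 25.0
```

Emit:
step_arm:
  delta_pos:
    - [0, 0, -0.03]
    - [0, 0, 0]
    - [0, 0, 0]
  turn: [0, 0, 0]

```text
time: 20.75
ee_pos: [0.5485, -0.1924, 0.033]
eef_rot: [-0.096, 0.995, 0.0, -0.0]
ft_force: [-0.1, 0.5, -0.3]
width: 0.0549
grip_force: 25.0
```

Emit:
step_arm:
  delta_pos:
    - [0, 0, -0.03]
    - [0, 0, 0]
    - [0, 0, 0]
  turn: [0, 0, 0]

```text
time: 21.05
ee_pos: [0.5486, -0.1925, 0.0324]
eef_rot: [-0.096, 0.995, 0.0, 0.0]
ft_force: [-0.1, 0.5, 1.9]
width: 0.055
grip_force: 25.0
```

Emit:
step_arm:
  delta_pos:
    - [0, 0, -0.03]
    - [0, 0, 0]
    - [0, 0, 0]
  turn: [0, 0, 0]

```text
time: 21.35
ee_pos: [0.5486, -0.1925, 0.0323]
eef_rot: [-0.096, 0.995, 0.0, 0.0]
ft_force: [-4.3, 1.4, 9.4]
width: 0.0548
grip_force: 25.0
```

Seated, so I ease off and let go.

Emit:
step_arm:
  delta_pos:
    - [0, 0, 0.025]
    - [0, 0, 0]
    - [0, 0, 0]
  turn: [0, 0, 0]

```text
time: 21.65
ee_pos: [0.5486, -0.1925, 0.0323]
eef_rot: [-0.096, 0.995, 0.0, 0.0]
ft_force: [-1.3, 0.1, 6.1]
width: 0.055
grip_force: 25.0
```

Emit:
step_arm:
  delta_pos:
    - [0, 0, 0]
    - [0, 0, 0]
    - [0, 0, 0]
    - [0, 0, 0]
    - [0, 0, 0]
    - [0, 0, 0]
    - [0, 0, 0]
    - [0, 0, 0]
    - [0, 0, 0]
    - [0, 0, 0]
  turn: [0, 0, 0, 0, 0, 0, 0, 0, 0, 0]
  grip: 0

```text
time: 22.65
ee_pos: [0.5485, -0.1925, 0.0321]
eef_rot: [-0.096, 0.995, 0.0, -0.0]
ft_force: [0.4, 0.2, -0.2]
width: 0.0872
grip_force: 0.0
```

Emit:
step_arm:
  delta_pos:
    - [0, 0, 0.1]
    - [0, 0, 0.3]
    - [0, 0, 0.6]
    - [0, 0, 1]
    - [0, 0, 1]
    - [0, 0, 1]
    - [-0.5, 0, 1]
    - [-1, 0, 0.5]
    - [-1, 0, 0]
    - [0, 0, 0]
    - [0, 0, 0]
  turn: [0, 0, 0, 0, 0, 0, 0, 0, 0, 0, 0]

```text
time: 23.75
ee_pos: [0.4864, -0.1925, 0.1709]
eef_rot: [-0.096, 0.995, 0.0, 0.001]
ft_force: [0.0, 0.3, -0.3]
width: 0.0873
grip_force: 0.0
```

```bash
python3 - <<'E'
from h import *
d=cam("scene");s=read_state();print(s["ee_pos"],s["ft_force"],s["time"])
P=cloud(d);im=d["image"].astype(int)
m=np.zeros(im.shape[:2],bool);m[205:265,150:210]=1
m&=(im.max(-1)-im.min(-1)<20)&(im.min(-1)>100)&(abs(P[...,2]-.05)<.03)
A=np.c_[P[m][:,:2]-[.58,-.186],np.ones(m.sum())];x=np.linalg.lstsq(A,P[m][:,2],rcond=None)[0];print("slopes,height",x,rect(d,m,.048)[0])
cv2.imwrite('pics/p6.png',cv2.resize(d["image"][195:265,150:220],(480,480),interpolation=cv2.INTER_CUBIC)[:,:,::-1])
E
```

```text
[ 0.48672164 -0.19227171  0.17052043] [ 0.24968067 -0.5026042   0.19084175] 23.8
slopes,height [0.00601804 0.00823343 0.04951637] ((578.2484130859375, -185.802001953125), (112.28617095947266, 56.55815124511719), 11.046525001525879)
```

View pics/p6.png

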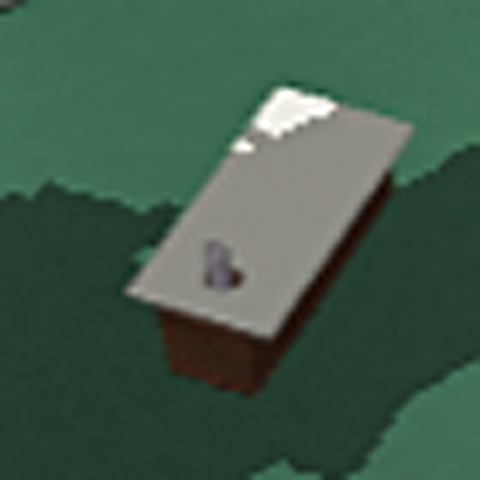

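The tile lies flat on the stand with the post through its hole (crop (222,270)), and the robot is clear.

```bash
python3 -c "
from bench import *
print(close_job())"
```

```text
the job is handed in; nothing more can be done
None
```

The drilled tile was slid out, lifted and set on the stand. The last image shows it lying flat, lengthwise along the stand, with the post through its hole. I've handed the job in at about 24 s, but no verdict came back.

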